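# Load the sorting rig and hold its feed gate open

### The arm

A 7-joint arm with a two-finger parallel gripper is mounted at the origin on the work surface. World frame = base frame: x ahead of the robot, y to its left, z up, the work surface at z = 0. Lengths are in m, angles in rad, forces in N, time in s.
With the tool pointing down it reaches from about 0.4 to 0.875 m from the base axis. Payload 19.3 kg.
Tool frame: the origin (TCP) lies on the centre line of the jaws, within the pads' length; the fingertips stand 11 mm ahead of it and the grasp point (between the pads) lies 8 mm behind it; y points along the fingers, x is the direction in which the jaws open and shut, and the axes are right-handed (so a half turn about y gives the same grasp; the last joint's range is limited). The gripper opens to 85 mm and grips with 20 to 120 N. Pads are 22 mm wide; open, the fingers measure 114 mm over their backs; the gripper's body (76 mm by 85 mm) begins 54 mm behind the grasp point. The pads swing forward as they close: fully open they stand 13 mm farther back than shut.
Start: joints at [1.057, 0.521, -0.036, 1.599, 0.021, 1.021, -0.113], TCP at [0.268, -0.564, 0.242] pointing down, gripper open.
Joint ranges: [-2.91, 2.91], [-0.3, 2.13], [-1.5, 1.42], [0.17, 2.43], [-1.26, 4.41], [0.16, 1.93], [-2.52, 2.52]. Speed limits (rad/s): [1.89, 1.89, 2.39, 2.39, 3.01, 3.01, 3.01].

### API

Orientations are given as [roll, pitch, yaw] about the fixed x, y, z axes, in that order (R = Rz(yaw) Ry(pitch) Rx(roll)).
In Python, from workcell import monitor, cams, bot gives the robot as it stands.
- The arm moves only by the tool send_rows, never from a script. Its argument "series" is text: rows parted by semicolons, each of 7 numbers parted by spaces: the turn, a rotation vector about the tool's x, y, z in rad, then the shift along the tool's x, y, z in mm, then the opening, from 0 (shut) to 1 (fully open). In form: ax ay az tx ty tz claw; .... A call has 1 to 20 rows; each row is the pose to reach, as a shift and turn from the pose commanded when the call began, along the tool's axes at that moment; what a row does not reach only later rows make up. A row lasts 1/12 s, in which the tool goes at most 41.7 mm and 7.16 degrees, less where a joint would pass 70% of its speed; a pose out of reach is approached as far as the arm can. A call with a gripper value outside its range is refused whole. The fingers move at their own pace and stop on an object; "force" is the grip in N (left out, the last holds). Time passes only in rows, so rows that repeat a pose let the fingers close. It gives the time, the measured TCP pose, the force and the opening at its end, in the units of the state.
- monitor.observe(): the state, without advancing time (a new reading comes with each control period).
- cams.grab_frame(name): name is "side" or "top" or "wrist"; returns the picture (400x640x3 uint8, red, green, blue); there is no depth.
- cams.get_calibration(name): a dict with "mtx" (3x3 intrinsics, pixels), "origin" and "attitude" of the camera in the world. Camera axes: x right, y down, z forward; pixel columns grow to the right and rows downward; lengths in m; the calibration is good to about 2 mm. A picture is of the moment at which its call begins: read the wrist's pose just before it. get_calibration takes no time and is no camera call; for the wrist camera it gives the pose at the moment of the call.
- bot.job_done(): hands the job in, once; it reports no verdict.
The state is a dict: "clock": time; "qpos": joint angles; "qd": joint speeds; "joint_efforts": joint torques, N m; "position": TCP position; "tool_rot": TCP orientation; "force": force on the tool from outside, world axes, zero at the start; "moment": the same for the moment, N m; "grip_width": finger opening in m.
Only numpy, scipy, OpenCV 4.12 (cv2) and the standard library are available. Lean on these libraries where they do the work, as an engineer would, in place of code of your own. Each camera call takes 0.05 s, during which the arm holds its last target.

### The job

Load the belt sorting rig: tip all six wheel hubs from the metal scoop into the feed hopper while its gate is shut, and set the empty scoop back down on the bench. Then pull the hopper's spring-return gate out by its upright grip until the front edge of its crossbar reaches the black mark on the guides, so that all the hubs drop onto the belt. Finish while still holding the gate at the mark - do not let go - and leave the other things on the bench where they are.

Things in the scene. Friction and masses are not known exactly. Their poses are not given: they have to be found in the camera images.
- scoop_grip (a point): middle of the scoop's handle, where to grasp it: a straight level black bar 18 mm wide, 22 mm high, 84 mm long, its middle 45 mm above the scoop's underside (the bench). Own x runs along the handle to the bowl and spout, z is up out of the bowl, whose back wall begins 52 mm along +x. Scoop mass about 140 g without the hubs.
- scoop_spout (a point): middle of the scoop's open front edge, on the bowl floor (3 mm above the underside): 192 mm along +x from scoop_grip and 42 mm lower; same axes. When the scoop is tipped, spout down, the hubs slide out at about 25 to 40 degrees.
- scoop: the scoop, an open steel tray with a handle at its back; origin under the middle of the bowl floor, 122 mm along +x from scoop_grip, same axes. Floor 3 mm thick, 140 mm long, 100 mm wide, narrowing to 76 mm at the open spout; side walls 36 mm high at the back, 14 mm at the spout.
- hopper_mouth (a point): centre of the feed hopper's open top, 187 mm above the bench. Mouth 150 x 150 mm inside; the steel walls slope in over 55 mm of height to a throat 80 x 80 mm, closed by the gate blade 74 mm under the mouth. Own x is opposite to the gate's pull (it is pulled out along -x), y runs along the belt, z up.
- rig: the fixed sorting rig; origin on the bench under hopper_mouth, same axes. Black belt, standing still, 122 mm wide in x between low side guides, top 50 mm above the bench, from y = +100 to -310 mm, passing under the gate. Camera portal over it at y = -255 mm, 170 mm high. Two gate guide bars at y = +-50 mm, tops 118 mm above the bench, stick out to x = -220 mm.
- gate_grip (a point): middle of the gate's upright grip, moving with the gate: black plate 34 mm wide in y, 10 mm thick in x, from 125 to 163 mm above the bench; this point is at 142 mm, and 95 mm from the hopper's centre (local x = -95 mm) with the gate shut. It stands on a steel crossbar, also 10 mm thick, whose front edge is thus 5 mm nearer -x than this point. Axes as hopper_mouth.
- gate_mark (a point): middle between the two black mark lines across the guide bars, at their edge that faces the hopper: 175 mm from the hopper's centre (local x = -175 mm), 118 mm above the bench. At the mark the crossbar's front edge reaches this edge; the grip's middle is then 5 mm short of it. Axes as hopper_mouth.
- gate (a joint): how far the gate is pulled out, in m: 0 shut, 0.075 at the mark, 0.105 at the end stop. A spring pulls it shut: about 3 N when shut, 8 N at the mark, 10 N at the stop; it shuts at once when let go.
- hub0_center (a point): centre of one of the six loose aluminium wheel hubs: hexagonal, 24 mm across flats, 18 mm high, about 22 g, bored through; z is its bore axis. They lie loose in the scoop at the start. All six are alike.
- hub1_center (a point): centre of one of the six loose aluminium wheel hubs: hexagonal, 24 mm across flats, 18 mm high, about 22 g, bored through; z is its bore axis. They lie loose in the scoop at the start. All six are alike.
- hub2_center (a point): centre of one of the six loose aluminium wheel hubs: hexagonal, 24 mm across flats, 18 mm high, about 22 g, bored through; z is its bore axis. They lie loose in the scoop at the start. All six are alike.
- hub3_center (a point): centre of one of the six loose aluminium wheel hubs: hexagonal, 24 mm across flats, 18 mm high, about 22 g, bored through; z is its bore axis. They lie loose in the scoop at the start. All six are alike.
- hub4_center (a point): centre of one of the six loose aluminium wheel hubs: hexagonal, 24 mm across flats, 18 mm high, about 22 g, bored through; z is its bore axis. They lie loose in the scoop at the start. All six are alike.
- hub5_center (a point): centre of one of the six loose aluminium wheel hubs: hexagonal, 24 mm across flats, 18 mm high, about 22 g, bored through; z is its bore axis. They lie loose in the scoop at the start. All six are alike.
- robot_car: four-wheeled model car, 210 x 160 x 90 mm, black decks and rubber tyres. Origin under its centre, on the bench. Leave alone.
- screwdriver: screwdriver, 200 mm long, lying along its x axis. Origin under its middle. Leave alone.
- adapter: black power adapter brick, 110 x 50 x 32 mm. Origin at the centre of its underside. Leave alone.

How it is judged:
On the way, in this order (a step that is already met when the one before it is completed fails the run):
1. all six hubs lie in the hopper, on the shut gate (x of hub0_center in the frame of hopper_mouth between -0.078 and 0.078 m and y of hub0_center in the frame of hopper_mouth between -0.078 and 0.078 m and z of hub0_center in the frame of hopper_mouth between -0.08 and -0.002 m and x of hub1_center in the frame of hopper_mouth between -0.078 and 0.078 m and y of hub1_center in the frame of hopper_mouth between -0.078 and 0.078 m and z of hub1_center in the frame of hopper_mouth between -0.08 and -0.002 m and x of hub2_center in the frame of hopper_mouth between -0.078 and 0.078 m and y of hub2_center in the frame of hopper_mouth between -0.078 and 0.078 m and z of hub2_center in the frame of hopper_mouth between -0.08 and -0.002 m and x of hub3_center in the frame of hopper_mouth between -0.078 and 0.078 m and y of hub3_center in the frame of hopper_mouth between -0.078 and 0.078 m and z of hub3_center in the frame of hopper_mouth between -0.08 and -0.002 m and x of hub4_center in the frame of hopper_mouth between -0.078 and 0.078 m and y of hub4_center in the frame of hopper_mouth between -0.078 and 0.078 m and z of hub4_center in the frame of hopper_mouth between -0.08 and -0.002 m and x of hub5_center in the frame of hopper_mouth between -0.078 and 0.078 m and y of hub5_center in the frame of hopper_mouth between -0.078 and 0.078 m and z of hub5_center in the frame of hopper_mouth between -0.08 and -0.002 m and value of joint gate below 0.01 m), for 0.2 s.
2. the scoop is set down flat on the bench and let go (height (world z) of scoop_spout below 0.008 m and angle between scoop_spout's own z axis and vertical below 0.08 rad and contact force between scoop and the fingers below 0.05 N), for 0.2 s.
At the end, for the whole second after the job is handed in: The gripper's fingers hold the gate out against its spring (more than 4 N) with the crossbar's front edge within 7 mm of the mark; all six hubs lie on the belt below the gate; the scoop lies flat on the bench, let go (all of step 2 and value of joint gate between 0.068 and 0.082 m and contact force between gate and the fingers above 4 N and x of hub0_center in the frame of hopper_mouth between -0.064 and 0.064 m and y of hub0_center in the frame of hopper_mouth between -0.25 and 0.1 m and z of hub0_center in the frame of hopper_mouth between -0.14 and -0.08 m and x of hub1_center in the frame of hopper_mouth between -0.064 and 0.064 m and y of hub1_center in the frame of hopper_mouth between -0.25 and 0.1 m and z of hub1_center in the frame of hopper_mouth between -0.14 and -0.08 m and x of hub2_center in the frame of hopper_mouth between -0.064 and 0.064 m and y of hub2_center in the frame of hopper_mouth between -0.25 and 0.1 m and z of hub2_center in the frame of hopper_mouth between -0.14 and -0.08 m and x of hub3_center in the frame of hopper_mouth between -0.064 and 0.064 m and y of hub3_center in the frame of hopper_mouth between -0.25 and 0.1 m and z of hub3_center in the frame of hopper_mouth between -0.14 and -0.08 m and x of hub4_center in the frame of hopper_mouth between -0.064 and 0.064 m and y of hub4_center in the frame of hopper_mouth between -0.25 and 0.1 m and z of hub4_center in the frame of hopper_mouth between -0.14 and -0.08 m and x of hub5_center in the frame of hopper_mouth between -0.064 and 0.064 m and y of hub5_center in the frame of hopper_mouth between -0.25 and 0.1 m and z of hub5_center in the frame of hopper_mouth between -0.14 and -0.08 m); the arm keeps its last pose, push and grip.
It fails at once if the robot car is moved by more than 30 mm (distance of robot_car from where it was at the start of the episode above 0.03 m).
It fails at once if the screwdriver is moved by more than 30 mm (distance of screwdriver from where it was at the start of the episode above 0.03 m).
It fails at once if the adapter is moved by more than 30 mm (distance of adapter from where it was at the start of the episode above 0.03 m).
It also fails if it takes over 72 s, if anything falls off the work surface, if the arm or the gripper's body presses on something with over 40 N, if the wrist force passes 120 N, or if a joint passes its speed limit or range.

## Working session

There is one attempt and no reset: what is moved stays moved. The work goes in short steps, Python scripts to look and compute and a tool call to move; the robot and the scene stay as the last step left them, time stands still between calls to the robot, and variables do not carry over. Pictures are saved under pics/ and viewed, and the job is handed in when it is done.

Besides the shell and the picture viewer there is one more tool, called as a command line: name --argument value ..., lists and objects as JSON in quotes. send_rows: Moves the arm, as the interface text tells. Its arguments: {"type":"object","properties":{"series":{"type":"string"},"force":{"type":"number"}},"required":["series"]}

```bash
ls; mkdir -p pics; cat > h.py <<'E'
import numpy as np, cv2
from scipy.spatial.transform import Rotation as R
from workcell import monitor, cams, bot
def snap(n,f):
    im=cams.grab_frame(n); cv2.imwrite('pics/'+f+'.png',cv2.cvtColor(np.asarray(im),cv2.COLOR_RGB2BGR)); return im
E
python3 - <<'E'
from h import *
s=monitor.observe()
for k,v in s.items(): print(k,np.round(v,4))
for n in ['side','top','wrist']:
    c=cams.get_calibration(n); print(n,c)
    snap(n,n+'0')
E
```

```text
pics
clock 0.0
qpos [ 1.0568  0.522  -0.0363  1.6     0.0212  1.0211 -0.1128]
qd [-0.0016  0.0001 -0.0002  0.0013 -0.0005 -0.0013 -0.    ]
joint_efforts [-1.60000e-03 -9.27086e+01  1.97940e+00 -3.69926e+01  1.79000e-02
  8.30000e-03  0.00000e+00]
position [ 0.2682 -0.5642  0.2417]
tool_rot [-1.5709e+00  1.1000e-03 -1.1271e+00]
force [-0.4856  0.328   1.1132]
moment [ 0.0106 -0.0233  0.0273]
grip_width 0.0851
side {'mtx': array([[393.15983828,   0.        , 319.82542462],
       [  0.        , 393.15983828, 203.09236842],
       [  0.        ,   0.        ,   1.        ]]), 'origin': array([0.152628  , 0.71386873, 0.67475153]), 'attitude': array([-2.14719729,  0.01915407, -2.68747355])}
top {'mtx': array([[368.99570539,   0.        , 317.05922791],
       [  0.        , 368.99570539, 205.66049967],
       [  0.        ,   0.        ,   1.        ]]), 'origin': array([ 0.42744274, -0.03044059,  1.07182963]), 'attitude': array([-3.02238684, -0.03038907, -1.56746416])}
wrist {'mtx': array([[319.43838083,   0.        , 317.30196864],
       [  0.        , 319.43838083, 196.68825924],
       [  0.        ,   0.        ,   1.        ]]), 'origin': array([ 0.33841649, -0.52964753,  0.37331344]), 'attitude': array([ 2.83046580e+00,  1.09267083e-03, -1.12750980e+00])}
```

View pics/top0.png

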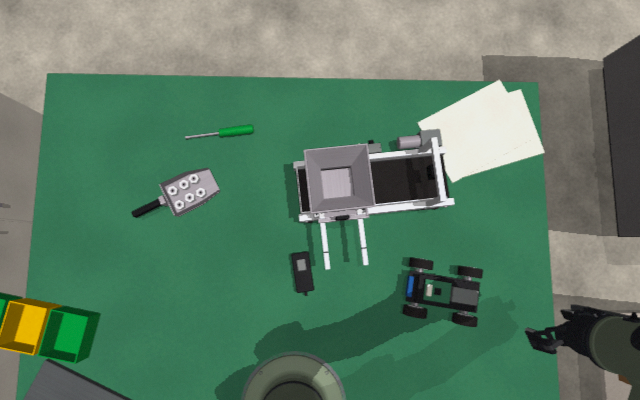

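View pics/side0.png

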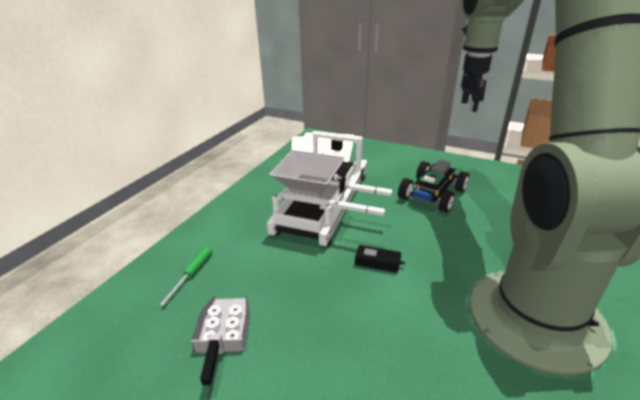

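View pics/wrist0.png

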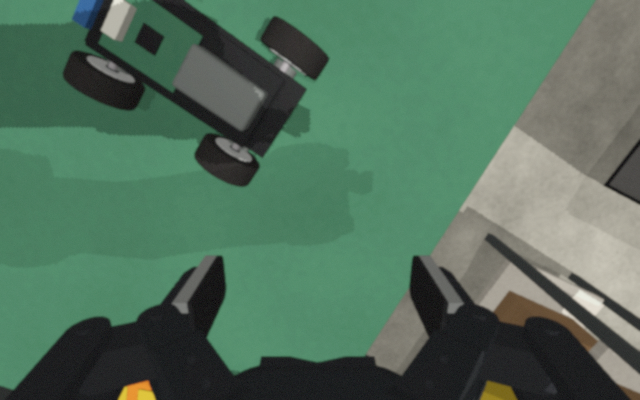

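```bash
python3 - <<'E'
import cv2
im=cv2.imread('pics/top0.png')
cv2.imwrite('pics/c1.png',cv2.resize(im[155:230,120:230],None,fx=7,fy=7,interpolation=cv2.INTER_CUBIC))
cv2.imwrite('pics/c2.png',cv2.resize(im[125:280,285:460],None,fx=3.8,fy=3.8,interpolation=cv2.INTER_CUBIC))
E
```

```text
(no output)
```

View pics/c1.png

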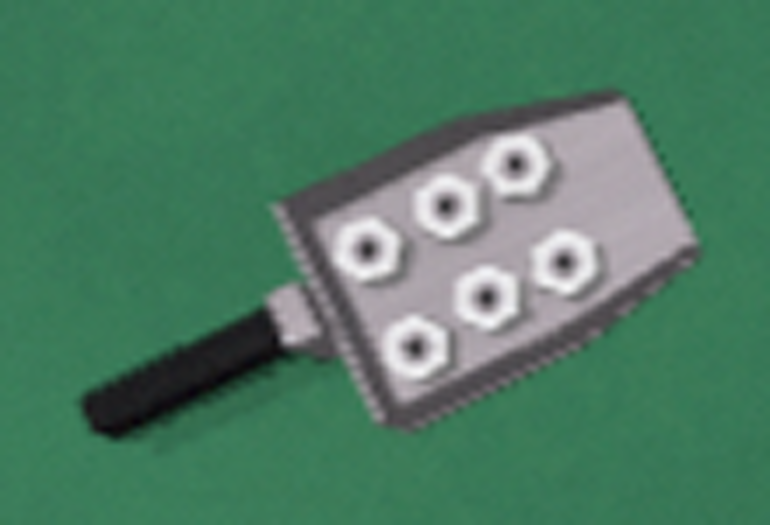

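View pics/c2.png

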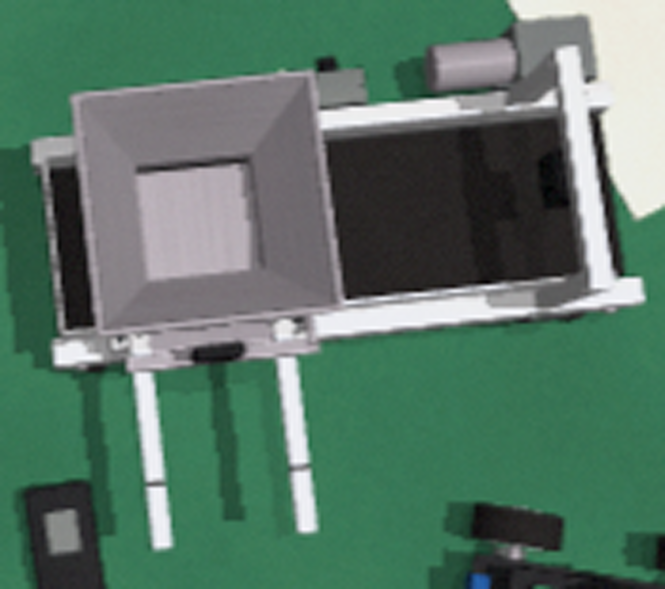

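```bash
cat >> h.py <<'E'
def ray(n,uv,z,c=None):
    c=c or cams.get_calibration(n); K=c['mtx']; 
    Rm=R.from_euler('xyz',c['attitude']).as_matrix()
    d=Rm@np.linalg.solve(K,[uv[0],uv[1],1.]); o=c['origin']
    return o+d*(z-o[2])/d[2]
def proj(n,P,c=None):
    c=c or cams.get_calibration(n); Rm=R.from_euler('xyz',c['attitude']).as_matrix()
    p=c['mtx']@(Rm.T@(np.asarray(P)-c['origin'])); return p[:2]/p[2]
E
python3 - <<'E'
from h import *
f1=lambda u,v:((u+.5)/7-.5+120,(v+.5)/7-.5+155)
f2=lambda u,v:((u+.5)/3.8-.5+285,(v+.5)/3.8-.5+125)
cs=[ray('top',f2(*p),.187) for p in [(73,95),(315,73),(342,302),(98,333)]]
print('mouth',np.round(cs,4),np.mean(cs,0), [np.linalg.norm(cs[i]-cs[i-1]) for i in range(4)])
m=[ray('top',f2(*p),.118) for p in [(155,483),(300,467)]]; print('marks',m,np.mean(m,0))
d=m[1]-m[0]; print('dist',np.linalg.norm(d),'yaw from marks',np.arctan2(-d[1],-d[0])+0, np.degrees(np.arctan2(d[0],-d[1])))
for a,b in [(0,1),(3,2)]:
    e=cs[b]-cs[a]; print('x-side yaw',np.degrees(np.arctan2(e[0],-e[1])))
for a,b in [(3,0),(2,1)]:
    e=cs[b]-cs[a]; print('yaw',np.degrees(np.arctan2(e[1],e[0])))
g=ray('top',f2(218,350),.163); print('grip top',g)
print('throat', np.mean([ray('top',f2(*p),.132) for p in [(136,170),(248,162),(262,268),(148,280)]],0))
hb=ray('top',f1(97,410),.056); hf=ray('top',f1(268,323),.056)
sp=np.mean([ray('top',f1(*p),.017) for p in [(622,95),(695,248)]],0)
print('handle',hb,hf,np.linalg.norm(hf-hb),(hb+hf)/2,'spout',sp)
d=sp-(hb+hf)/2; print(np.linalg.norm(d[:2]),np.degrees(np.arctan2(d[1],d[0])))
d=hf-hb; print(np.degrees(np.arctan2(d[1],d[0])))
bk=[ray('top',f1(*p),.036) for p in [(278,207),(388,422)]];print('back',bk,np.mean(bk,0)); d=bk[1]-bk[0];print(np.degrees(np.arctan2(d[1],d[0])+np.pi/2), np.linalg.norm(d))
E
```

```text
mouth [[ 0.672  -0.024   0.187 ]
 [ 0.6886 -0.1815  0.187 ]
 [ 0.5383 -0.1969  0.187 ]
 [ 0.5174 -0.041   0.187 ]] [ 0.60410373 -0.11085663  0.187     ] [np.float64(0.15555687711601277), np.float64(0.15834584886473357), np.float64(0.15104806140597407), np.float64(0.15724107631619474)]
marks [array([ 0.42281647, -0.08093418,  0.118     ]), array([ 0.43390738, -0.17946852,  0.118     ])] [ 0.42836193 -0.13020135  0.118     ]
dist 0.09915656169842092 yaw from marks 1.6828833637007086 6.422114152830128
x-side yaw 6.001264044061965
x-side yaw 7.6439501077318805
yaw 6.280503900319706
yaw 5.845262002916866
grip top [ 0.50922675 -0.11962609  0.163     ]
throat [ 0.60103632 -0.10980897  0.132     ]
handle [0.52523898 0.43977355 0.056     ] [0.55988593 0.37587256 0.056     ] 0.07268939372728864 [0.54256245 0.40782306 0.056     ] spout [0.62910783 0.23625169 0.017     ]
0.19216356464249554 -63.23235082440577
-61.53356785083977
back [array([0.60950168, 0.38244418, 0.036     ]), array([0.5230903 , 0.33454486, 0.036     ])] [0.56629599 0.35849452 0.036     ]
-60.99964019887074 0.09879915058466777
```

```bash
cat >> h.py <<'E'
def Rt(psi,tilt=0):
    # tool down, tool x at yaw psi(deg); then tilt about tool x by +tilt deg (right-multiplied)
    return R.from_euler('xyz',[-np.pi/2,0,np.radians(psi)])*R.from_euler('x',tilt,degrees=True)
def rel(P,Rr,s=None):
    s=s or monitor.observe(); R0=R.from_euler('xyz',s['tool_rot'])
    rv=(R0.inv()*Rr).as_rotvec(); t=R0.inv().apply(np.asarray(P)-s['position'])*1000
    return np.round(rv,3),np.round(t,1)
E
python3 - <<'E'
from h import *
for P,psi in [((.40,-.42,.30),-45),((.5,-.15,.33),-15),((.56,.15,.33),10),((.542,.406,.20),27.7)]:
    print(rel(P,Rt(psi)))
E
```

```text
(array([-0.   , -0.342, -0.001]), array([-73.8, -58.1, 181. ]))
(array([-0.   , -0.865, -0.001]), array([-274.7,  -87.9,  387.2]))
(array([-1.000e-03, -1.302e+00, -1.000e-03]), array([-519.9,  -87.7,  570.2]))
(array([-1.000e-03, -1.611e+00, -1.000e-03]), array([-758.7,   42.5,  663.8]))
```

send_rows --series "0 -0.12 0 -25 -25 60 1; 0 -0.24 0 -50 -50 120 1; 0 -0.34 0 -74 -60 180 1; 0 -0.44 0 -114 -70 220 1; 0 -0.55 0 -154 -80 262 1; 0 -0.65 0 -194 -88 303 1; 0 -0.76 0 -234 -88 345 1; 0 -0.865 0 -275 -88 387 1; 0 -0.95 0 -305 -88 410 1; 0 -1.0 0 -335 -88 433 1; 0 -1.05 0 -366 -88 456 1; 0 -1.1 0 -397 -88 479 1; 0 -1.15 0 -427 -88 501 1; 0 -1.2 0 -458 -88 524 1; 0 -1.25 0 -489 -88 547 1; 0 -1.3 0 -520 -88 570 1; 0 -1.35 0 -550 -88 580 1; 0 -1.4 0 -580 -88 595 1; 0 -1.45 0 -610 -80 605 1; 0 -1.5 0 -640 -70 620 1"

```text
clock: 1.82
position: [0.5485, 0.1934, 0.3227]
tool_rot: [-1.571, -0.001, 0.375]
force: [1.6, -0.8, -0.2]
grip_width: 0.0853
```

```bash
python3 - <<'E'
from h import *
s=monitor.observe(); print(s['clock'],s['position'],s['tool_rot'],s['qpos'])
print(rel((.542,.406,.14),Rt(27.7)))
E
```

```text
1.8167 [0.54849871 0.19341492 0.32272847] [-1.57084946e+00 -6.50766239e-04  3.74966179e-01] [ 0.0095184   0.4358408  -0.63732389  1.59381658  0.27290461  1.20184598
 -0.30706872]
(array([ 0.   , -0.108,  0.001]), array([ 71.7, 182.8, 200.2]))
```

send_rows --series "0 0 0 0 0 0 1; 0 0 0 0 0 0 1"

```text
clock: 1.98
position: [0.5477, 0.1939, 0.3218]
tool_rot: [-1.57, 0.001, 0.377]
force: [-0.7, -1.5, 0.3]
grip_width: 0.0856
```

```bash
python3 - <<'E'
from h import *
s=monitor.observe(); print(s['clock'],s['position'],s['tool_rot'],s['qpos'])
print(rel((.542,.406,.14),Rt(27.7)))
E
```

```text
1.9833 [0.54771406 0.1938987  0.32180387] [-1.56967501e+00  1.08354542e-03  3.77294983e-01] [ 0.00909117  0.43665034 -0.63763761  1.5951701   0.27194737  1.20130391
 -0.30544632]
(array([-0.001, -0.106, -0.001]), array([ 73. , 181.9, 199.1]))
```

send_rows --series "0 -0.02 0 15 10 25 1; 0 -0.04 0 25 25 50 1; 0 -0.06 0 35 45 80 1; 0 -0.08 0 45 70 110 1; 0 -0.1 0 55 100 140 1; 0 -0.106 0 65 130 170 1; 0 -0.106 0 73 160 190 1; 0 -0.106 0 73 182 199 1; 0 -0.106 0 73 182 199 1; 0 -0.106 0 73 182 199 1"

```text
clock: 2.82
position: [0.544, 0.4022, 0.1398]
tool_rot: [-1.572, 0.002, 0.478]
force: [0.7, -0.5, 1.1]
grip_width: 0.0851
```

```bash
python3 - <<'E'
from h import *
s=monitor.observe(); print(s['clock'],s['position'],s['tool_rot'],s['qpos'])
print(cams.get_calibration('wrist')['origin'])
snap('wrist','w1'); snap('top','t1')
print(rel((.542,.406,.037),Rt(27.7)))
for p in [(.542,.406,.056),(.542-.042*.465,.406+.042*.885,.056)]: print(proj('wrist',p))
E
```

```text
2.8167 [0.54397608 0.40219721 0.13976042] [-1.57159155  0.00201818  0.47845791] [-0.37197095  0.77415013 -0.58018503  1.51253231  0.47297747  1.00000048
 -0.6024051 ]
[0.50785558 0.47286206 0.27123449]
(array([ 0.001, -0.006,  0.002]), array([ -1.4, 105.1,   5.1]))
[315.58983769 202.74169189]
[315.03365121 144.25550675]
```

View pics/w1.png

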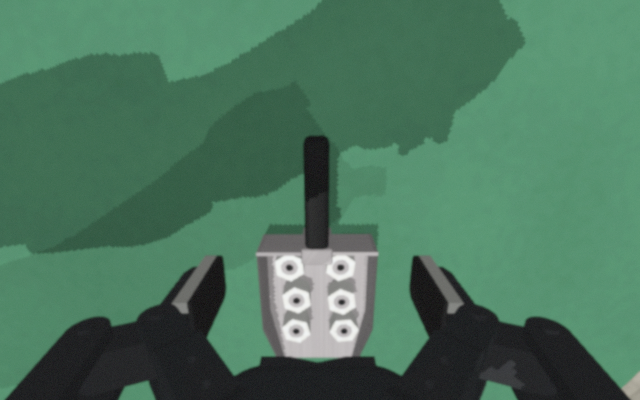

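View pics/t1.png

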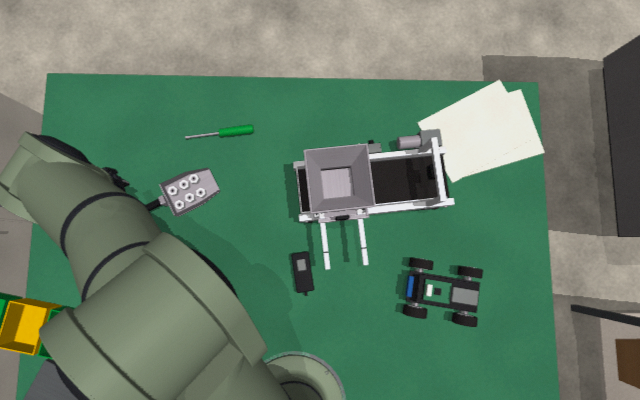

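```bash
python3 - <<'E'
from h import *
a=ray('wrist',(316,137),.056); b=ray('wrist',(317,249),.056); print(a,b,np.linalg.norm(b-a),(a+b)/2)
d=b-a; print(np.degrees(np.arctan2(d[1],d[0])))
bk=np.array([ray('wrist',p,.036) for p in [(258,254),(377,254)]]); print(bk, bk.mean(0))
P=(a+b)/2; print(rel((P[0],P[1],.037),Rt(27.7)))
E
```

```text
[0.52081888 0.44781454 0.056     ] [0.55981102 0.3736762  0.056     ] 0.08376682379880714 [0.54031495 0.41074537 0.056     ]
-62.25842730705641
[[0.52314489 0.33809568 0.036     ]
 [0.6107817  0.38329887 0.036     ]] [0.5669633  0.36069728 0.036     ]
(array([ 0.001, -0.006,  0.002]), array([ -0.7, 105.1,  10.1]))
```

send_rows --series "0 0 0 -1 20 -3 1; 0 0 0 -1 50 -5 1; 0 0 0 -1 80 -5 1; 0 0 0 -1 95 -5 1; 0 0 0 -1 105 -5 1; 0 0 0 -1 105 -5 1; 0 0 0 -1 105 -5 0; 0 0 0 -1 105 -5 0; 0 0 0 -1 105 -5 0; 0 0 0 -1 105 -5 0; 0 0 0 -1 105 -5 0; 0 0 0 -1 105 -5 0; 0 0 0 -1 105 -5 0; 0 0 0 -1 105 -5 0" --force 110

```text
clock: 4.08
position: [0.5456, 0.3987, 0.0362]
tool_rot: [-1.571, -0.001, 0.479]
force: [-0.8, -1.4, 7.1]
grip_width: 0.0167
```

```bash
python3 - <<'E'
from h import *
s=monitor.observe(); print(s['clock'],s['position'],s['tool_rot'],s['qpos'],s['grip_width'],s['force'],s['moment'])
snap('wrist','w2')
E
```

```text
4.0833 [0.54555222 0.39867226 0.03616745] [-1.57073044e+00 -7.20975036e-04  4.78952850e-01] [-0.39860276  0.89887131 -0.52184895  1.55920894  0.55475339  0.83436132
 -0.65747568] 0.016692880156585814 [-0.77761534 -1.44683742  7.07284221] [-0.42073714  0.25321283 -0.01970497]
```

View pics/w2.png

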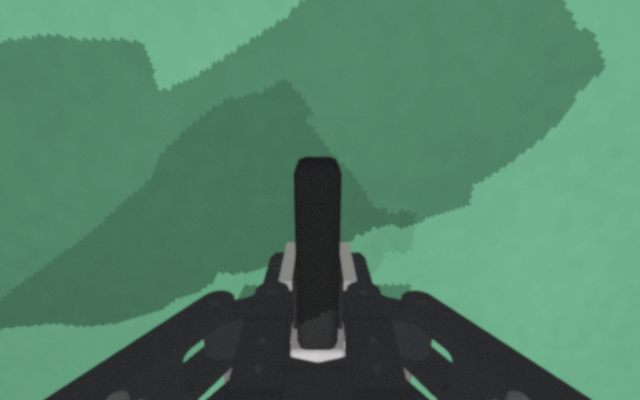

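send_rows --series "0 0 0 0 -5 0 0; 0 0 0 0 -15 0 0; 0 0 0 0 -30 0 0; 0 0 0 0 -50 0 0; 0 0 0 0 -70 0 0; 0 0 0 0 -90 0 0; 0 0 0 0 -90 0 0; 0 0 0 0 -90 0 0"

```text
clock: 4.8
position: [0.5459, 0.3987, 0.1275]
tool_rot: [-1.571, -0.003, 0.479]
force: [-0.3, -0.5, -3.4]
grip_width: 0.0169
```

```bash
python3 - <<'E'
from h import *
s=monitor.observe(); print(s['clock'],s['position'],s['tool_rot'],s['grip_width'],s['force'],s['moment'])
snap('side','s3'); snap('wrist','w3')
E
```

```text
4.8 [0.54588324 0.39874026 0.12748053] [-1.57050286 -0.00250672  0.47876541] 0.0168657435072128 [-0.29632786 -0.5301924  -3.4263227 ] [ 0.16260664  0.1388518  -0.01793846]
```

View pics/s3.png

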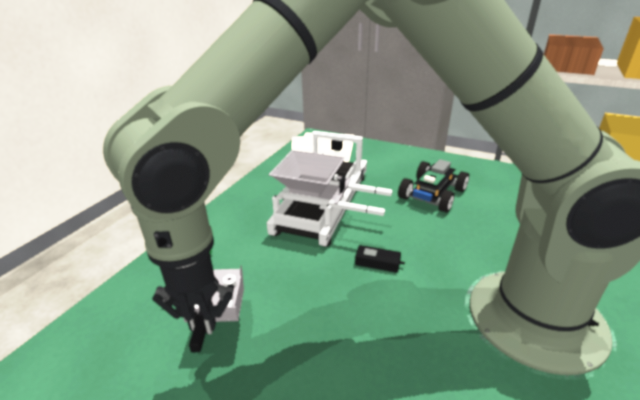

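View pics/w3.png

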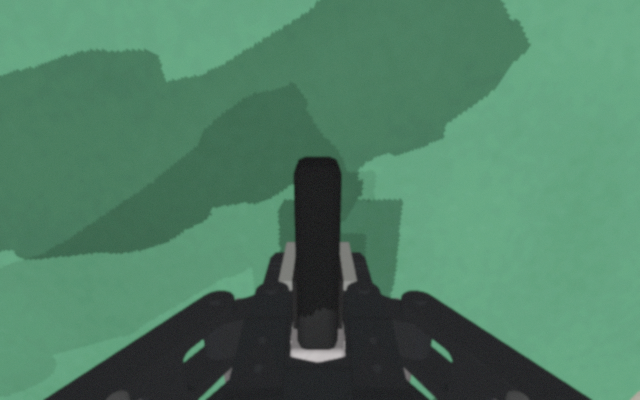

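```bash
cat >> h.py <<'E'
SP=np.array([0,.033,-.179])
def pour(tilt,yl=.042,z=.215,psi=6.4,sgn=1):
    a=np.radians(6.4); S=np.array([.604,-.111,0])+yl*np.array([-np.sin(a),np.cos(a),0]); S[2]=z
    Rr=Rt(psi,sgn*tilt); return S-Rr.apply(SP),Rr
E
python3 - <<'E'
from h import *
for P,Rr in [((np.array([.555,.30,.27])),Rt(20)),((np.array([.57,.2,.27])),Rt(12)),pour(0)]:
    print(P,rel(P,Rr))
for t in (20,40): 
  for s in (1,-1): print(t,s,pour(t,sgn=s)[0])
E
```

```text
[0.555 0.3   0.27 ] (array([ 0.  ,  0.13, -0.  ]), array([ -36.6, -144.7,  -91.6]))
[0.57 0.2  0.27] (array([ 0.  ,  0.27, -0.  ]), array([ -69.3, -144.6, -187.3]))
[0.57936537 0.10862271 0.248     ] (array([ 0.   ,  0.367, -0.   ]), array([-103.1, -122.6, -272.7]))
20 1 [0.58182679 0.08667864 0.30723146]
20 -1 [0.57931056 0.10911129 0.18478825]
40 1 [0.58639794 0.04592586 0.35533845]
40 -1 [0.58166899 0.08808545 0.12522048]
```

send_rows --series "0 0.01 0 -3 -20 0 0; 0 0.02 0 -6 -45 -2 0; 0 0.03 0 -10 -75 -8 0; 0 0.05 0 -14 -105 -20 0; 0 0.07 0 -20 -130 -38 0; 0 0.1 0 -28 -144 -58 0; 0 0.13 0 -36 -145 -80 0; 0 0.16 0 -44 -145 -102 0; 0 0.2 0 -52 -145 -124 0; 0 0.23 0 -60 -145 -146 0; 0 0.26 0 -67 -145 -168 0; 0 0.28 0 -74 -145 -188 0; 0 0.3 0 -80 -144 -206 0; 0 0.32 0 -86 -142 -224 0; 0 0.34 0 -92 -138 -242 0; 0 0.355 0 -98 -132 -258 0; 0 0.367 0 -103 -127 -270 0; 0 0.367 0 -103 -123 -273 0; 0 0.367 0 -103 -123 -273 0; 0 0.367 0 -103 -123 -273 0"

```text
clock: 6.57
position: [0.5795, 0.1095, 0.2482]
tool_rot: [-1.57, 0.001, 0.113]
force: [0.5, 0.3, -2.8]
grip_width: 0.0165
```

```bash
python3 - <<'E'
from h import *
s=monitor.observe(); print(s['clock'],s['position'],s['tool_rot'],s['qpos'],s['grip_width'],s['force'])
snap('side','s4'); snap('top','t4')
print('spout',s['position']+R.from_euler('xyz',s['tool_rot']).apply(SP))
for t in (8,16,24,30,36,42,48): print(t,rel(*pour(t,z=.215-.012*min(t/30,1))))
E
```

```text
6.5667 [0.57953935 0.10949741 0.24816977] [-1.57009148e+00  6.50997367e-04  1.12926382e-01] [ 0.09189688  0.50452317 -0.54141669  1.66926368  0.29038731  1.0494497
 -0.42760525] 0.016539996103058053 [ 0.54527819  0.28546596 -2.82567581]
spout [ 0.59968619 -0.06834174  0.21504362]
8 (array([0.139, 0.002, 0.   ]), array([ -0.4, -20.7,  -7.6]))
16 (array([ 0.279,  0.002, -0.   ]), array([ -0.4, -41. , -17.2]))
24 (array([ 0.418,  0.002, -0.   ]), array([ -0.5, -59.7, -30.1]))
30 (array([ 0.523,  0.002, -0.   ]), array([ -0.5, -72.4, -41.7]))
36 (array([ 0.628,  0.002, -0.   ]), array([ -0.5, -86.3, -54.8]))
42 (array([ 0.732,  0.002, -0.001]), array([ -0.5, -98.7, -69.2]))
48 (array([ 0.837,  0.002, -0.001]), array([  -0.6, -109.5,  -84.9]))
```

View pics/s4.png

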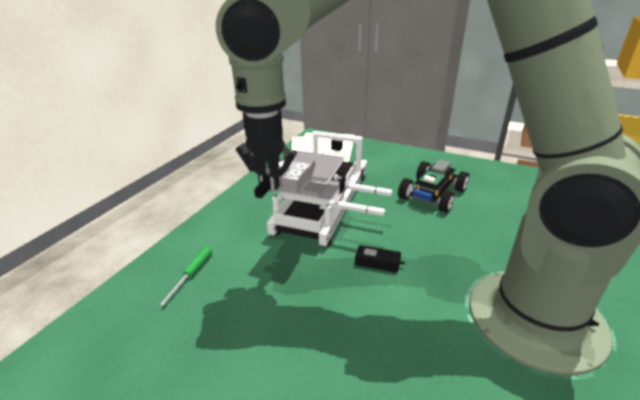

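View pics/t4.png

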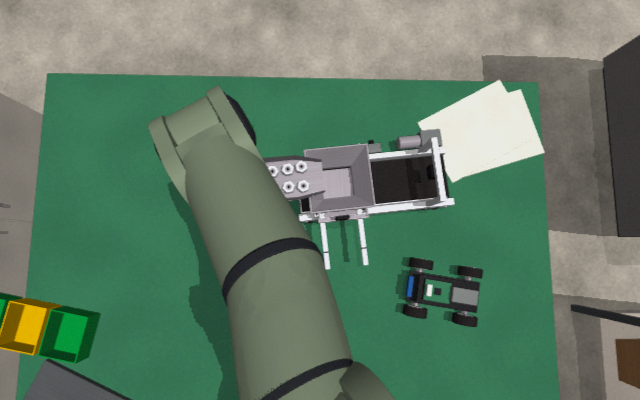

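send_rows --series "0.07 0 0 0 -10 -4 0; 0.14 0 0 0 -21 -8 0; 0.21 0 0 0 -31 -12 0; 0.28 0 0 0 -41 -17 0; 0.33 0 0 0 -48 -22 0; 0.38 0 0 0 -55 -27 0; 0.42 0 0 0 -60 -30 0; 0.45 0 0 0 -63 -33 0; 0.48 0 0 0 -67 -37 0; 0.5 0 0 0 -70 -39 0; 0.52 0 0 0 -72 -42 0; 0.54 0 0 0 -75 -44 0; 0.56 0 0 0 -77 -46 0; 0.58 0 0 0 -80 -49 0; 0.6 0 0 0 -82 -51 0; 0.63 0 0 0 -86 -55 0; 0.63 0 0 0 -86 -55 0; 0.63 0 0 0 -86 -55 0; 0.63 0 0 0 -86 -55 0"

```text
clock: 8.25
position: [0.5859, 0.0541, 0.3345]
tool_rot: [-0.941, 0.0, 0.112]
force: [0.1, 0.4, -2.0]
grip_width: 0.0163
```

```bash
python3 - <<'E'
from h import *
s=monitor.observe(); print(s['clock'],s['position'],s['tool_rot'],s['qpos'],s['grip_width'],s['force'])
snap('side','s5'); snap('top','t5')
print('spout',s['position']+R.from_euler('xyz',s['tool_rot']).apply(SP))
for t in (36,42,48,54): print(t,rel(*pour(t,z=.203)))
a=cv2.imread('pics/s5.png')[120:260,220:400];b=cv2.imread('pics/t5.png')[130:230,240:390]
cv2.imwrite('pics/c5.png',np.vstack([cv2.resize(a,(400,311)),cv2.resize(b,(400,267))]))
E
```

```text
8.25 [0.58586276 0.05413919 0.33450241] [-9.40793369e-01  5.15320394e-05  1.12033536e-01] [ 0.62685452  0.58625898 -0.78591886  1.54710208 -0.24492113  1.19268452
  0.13337937] 0.016265352658654024 [ 0.11586987  0.42219807 -2.03557693]
spout [ 0.59985269 -0.07027146  0.20238022]
36 (array([-0.001,  0.001, -0.   ]), array([-0.4,  0.3,  1. ]))
42 (array([ 0.103,  0.001, -0.   ]), array([ -0.4, -18.2,  -3.4]))
48 (array([ 0.208,  0.001, -0.   ]), array([ -0.4, -36.2,  -9.7]))
54 (array([ 0.313,  0.001, -0.001]), array([ -0.4, -53.4, -17.9]))
```

View pics/c5.png

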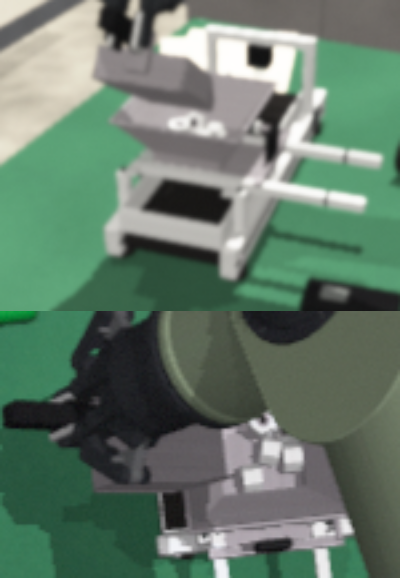

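send_rows --series "0.04 0 0 0 -7 -1 0; 0.08 0 0 0 -14 -2 0; 0.12 0 0 0 -21 -4 0; 0.16 0 0 0 -28 -6 0; 0.21 0 0 0 -36 -10 0; 0.26 0 0 0 -45 -14 0; 0.31 0 0 0 -53 -18 0; 0.31 0 0 0 -53 -18 0; 0.31 0 0 0 -53 -18 0; 0.31 0 0 0 -53 -18 0"

```text
clock: 9.18
position: [0.591, 0.0088, 0.3668]
tool_rot: [-0.631, -0.0, 0.112]
force: [0.7, 1.0, -2.3]
grip_width: 0.0164
```

```bash
python3 - <<'E'
from h import *
s=monitor.observe(); print(s['clock'],s['position'],s['tool_rot'],s['qpos'],s['grip_width'],s['force'])
snap('side','s6'); snap('top','t6'); snap('wrist','w6')
a=cv2.imread('pics/s6.png')[120:260,220:400];b=cv2.imread('pics/t6.png')[130:230,240:390]
cv2.imwrite('pics/c6.png',np.vstack([cv2.resize(a,(400,311)),cv2.resize(b,(400,267))]))
E
```

```text
9.1833 [0.59095321 0.00884638 0.36677954] [-6.30755793e-01 -9.20932790e-05  1.12251993e-01] [ 0.79417673  0.72372499 -0.85735486  1.45463116 -0.41203959  1.35089773
  0.276334  ] 0.016417127044574334 [ 0.73868601  0.96473823 -2.3409113 ]
```

View pics/c6.png

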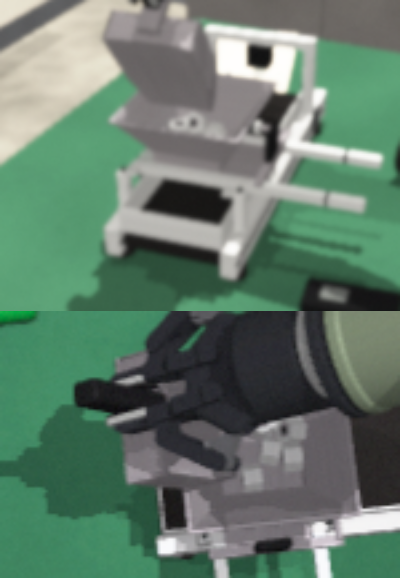

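View pics/w6.png

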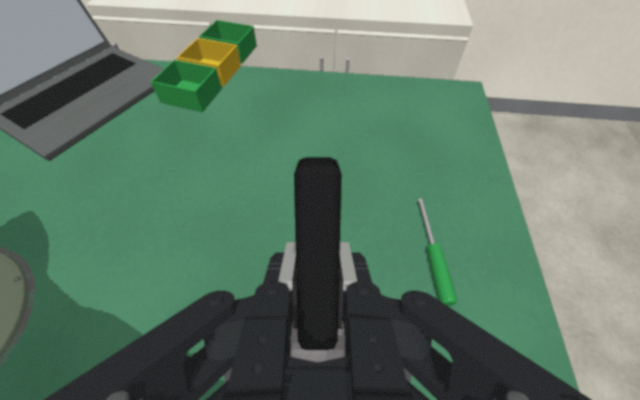

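```bash
python3 - <<'E'
from h import *
for a in [(54,.045,.24),(36,.06,.26),(18,.10,.265),(0,.16,.265)]:
    P,Rr=pour(a[0],a[1],a[2]); print(P,rel(P,Rr))
for P,psi in [((.57,.3,.25),15),((.5456,.3987,.16),27.4)]: print(rel(P,Rt(psi)))
E
```

```text
[0.5902318  0.01174624 0.40421096] (array([ 0.003,  0.001, -0.001]), array([ -0.3, -19.9,  31.4]))
[0.58333175 0.07326159 0.39191112] (array([-0.311,  0.001, -0.001]), array([-0.3, 37.3, 58. ]))
[0.57501345 0.14742096 0.35169891] (array([-0.625,  0.002, -0.   ]), array([ -0.2, 121.3,  69.6]))
[0.56621203 0.22588732 0.298     ] (array([-0.939,  0.002, -0.   ]), array([-1.000e-01,  2.167e+02,  7.290e+01]))
(array([-0.937, -0.137,  0.07 ]), array([ 12. , 304.1,  77.4]))
(array([-0.928, -0.337,  0.172]), array([ -1.1, 438.6,  64.2]))
```

send_rows --series "0 0 0 0 -7 10 0; 0 0 0 0 -14 21 0; 0 0 0 0 -20 31 0; -0.08 0 0 0 -5 38 0; -0.16 0 0 0 9 45 0; -0.24 0 0 0 23 52 0; -0.31 0 0 0 37 58 0; -0.39 0 0 0 58 62 0; -0.47 0 0 0 79 65 0; -0.55 0 0 0 100 68 0; -0.62 0 0 0 121 70 0; -0.7 0 0 0 145 72 0; -0.78 0 0 0 169 73 0; -0.86 0 0 0 193 74 0; -0.94 0 0 0 217 73 0; -0.94 0 0 0 217 73 0"

```text
clock: 10.67
position: [0.5629, 0.2342, 0.2973]
tool_rot: [-1.572, 0.001, 0.123]
force: [-2.4, 0.4, -1.6]
grip_width: 0.0163
```

```bash
python3 - <<'E'
from h import *
s=monitor.observe(); print(s['clock'],s['position'],s['tool_rot'],s['qpos'],s['grip_width'],s['force'])
snap('side','s7'); snap('top','t7')
a=cv2.imread('pics/s7.png')[120:260,220:400];b=cv2.imread('pics/t7.png')[130:230,240:390]
cv2.imwrite('pics/c7.png',np.vstack([cv2.resize(a,(400,311)),cv2.resize(b,(400,267))]))
for P,psi in [((.57,.3,.25),15),((.5456,.3987,.10),27.4),((.5456,.3987,.0365),27.4)]: print(rel(P,Rt(psi)))
E
```

```text
10.6667 [0.56291208 0.23420738 0.29725629] [-1.57218125e+00  8.36539989e-04  1.23036134e-01] [-0.08481431  0.50202622 -0.60310428  1.55343064  0.30036316  1.18137704
 -0.6223828 ] 0.016306755751613156 [-2.35220169  0.43462976 -1.63180503]
(array([-0.001, -0.146,  0.   ]), array([12.7, 48.6, 70.5]))
(array([-0.001, -0.362,  0.   ]), array([-1.000e-01,  1.987e+02,  1.712e+02]))
(array([-0.001, -0.362,  0.   ]), array([-2.000e-01,  2.622e+02,  1.711e+02]))
```

View pics/c7.png

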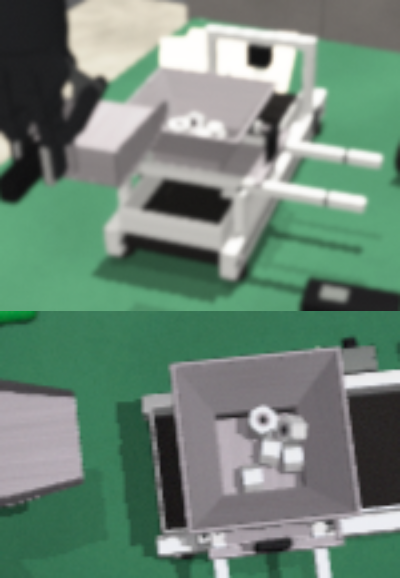

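View pics/t7.png

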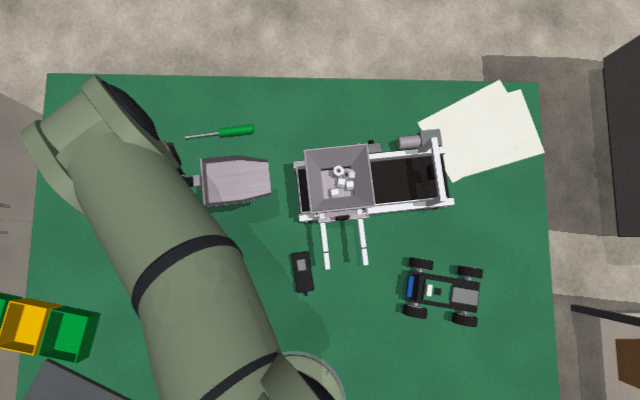

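```bash
python3 - <<'E'
import cv2
im=cv2.imread('pics/t7.png'); cv2.imwrite('pics/c8.png',cv2.resize(im[145:215,300:380],None,fx=8,fy=8,interpolation=cv2.INTER_CUBIC))
E
```

View pics/c8.png

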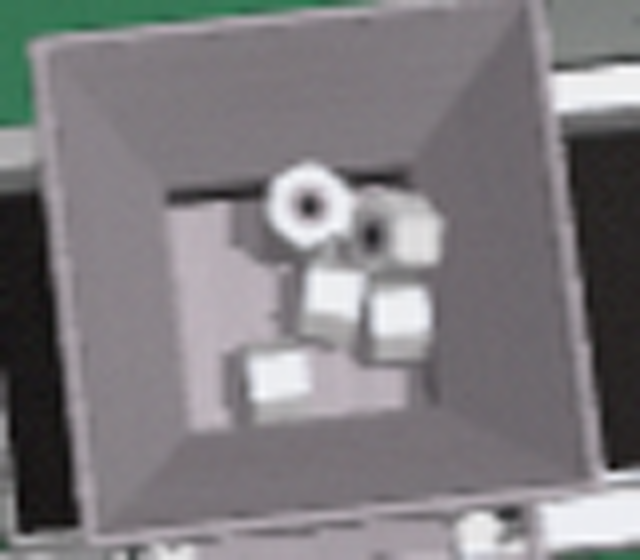

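send_rows --series "0 -0.03 0 3 8 15 0; 0 -0.07 0 6 20 35 0; 0 -0.11 0 9 34 52 0; 0 -0.15 0 12 48 70 0; 0 -0.19 0 10 70 90 0; 0 -0.23 0 8 95 110 0; 0 -0.27 0 6 120 130 0; 0 -0.31 0 4 150 148 0; 0 -0.35 0 1 180 164 0; 0 -0.362 0 0 200 171 0; 0 -0.362 0 0 220 171 0; 0 -0.362 0 0 236 171 0; 0 -0.362 0 0 246 171 0; 0 -0.362 0 0 252 171 0; 0 -0.362 0 0 256 171 0; 0 -0.362 0 0 256 171 0; 0 -0.362 0 0 256 171 0"

```text
clock: 12.18
position: [0.548, 0.3955, 0.0425]
tool_rot: [-1.571, -0.001, 0.473]
force: [0.5, 0.4, -2.2]
grip_width: 0.0164
```

```bash
python3 - <<'E'
from h import *
s=monitor.observe(); print(s['clock'],s['position'],s['tool_rot'],s['grip_width'],s['force'])
print(rel((.5456,.3987,.0365),Rt(27.4)))
E
```

```text
12.1833 [0.54802177 0.39545498 0.04252191] [-1.57058344e+00 -9.77405883e-04  4.73413637e-01] 0.016357691017817814 [ 0.51951606  0.37232315 -2.20575324]
(array([-0.   , -0.005,  0.001]), array([-0.7,  6. ,  4. ]))
```

send_rows --series "0 0 0 0 2 0 0; 0 0 0 0 4 0 0; 0 0 0 0 5 0 0; 0 0 0 0 6 0 0; 0 0 0 0 6 0 0; 0 0 0 0 6 0 0"

```text
clock: 12.68
position: [0.5476, 0.3956, 0.0362]
tool_rot: [-1.571, -0.0, 0.474]
force: [-1.3, -0.6, 4.7]
grip_width: 0.0168
```

Contact (force rose from -2 to +5 N). Release and rise.

send_rows --series "0 0 0 0 0 0 0.3; 0 0 0 0 0 0 0.6; 0 0 0 0 0 0 1; 0 0 0 0 0 0 1; 0 0 0 0 0 0 1; 0 0 0 0 0 0 1; 0 0 0 0 -10 0 1; 0 0 0 0 -30 0 1; 0 0 0 0 -60 0 1; 0 0 0 0 -100 0 1; 0 0 0 0 -140 0 1; 0 0 0 0 -180 0 1; 0 0 0 0 -220 0 1; 0 0 0 0 -240 0 1; 0 0 0 0 -240 0 1"

```text
clock: 13.93
position: [0.5483, 0.3967, 0.2821]
tool_rot: [-1.569, -0.007, 0.474]
force: [-0.1, 0.8, -0.6]
grip_width: 0.0854
```

```bash
python3 - <<'E'
from h import *
s=monitor.observe(); print(s['clock'],s['position'],s['tool_rot'],s['qpos'],s['grip_width'],s['force'])
snap('wrist','w9')
for P,psi in [((.55,.2,.30),0),((.50,.0,.30),-40),((.47,-.125,.27),-83.6)]: print(rel(P,Rt(psi)))
E
```

```text
13.9333 [0.54834948 0.39667898 0.28207762] [-1.56925619 -0.00731441  0.47380294] [-0.31743225  0.64139712 -0.6673644   1.38468427  0.40317267  1.24477879
 -0.53963213] 0.0853511357196417 [-0.11177427  0.77994025 -0.63512235]
(array([-0.002,  0.474,  0.004]), array([ -87.5,  -21.4, -175.3]))
(array([-0.003,  1.172,  0.003]), array([-223.3,  -22.1, -330.5]))
(array([-0.005,  1.933,  0.002]), array([-307.2,    7.5, -428. ]))
```

View pics/w9.png

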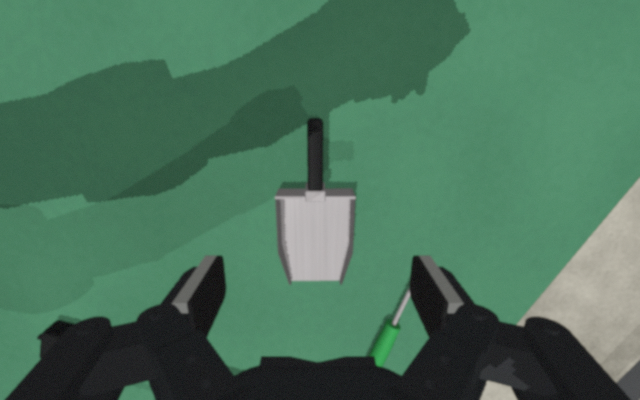

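send_rows --series "0 0.1 0 -18 -4 -35 1; 0 0.2 0 -36 -9 -70 1; 0 0.3 0 -55 -14 -108 1; 0 0.4 0 -72 -18 -145 1; 0 0.5 0 -90 -22 -177 1; 0 0.6 0 -110 -22 -200 1; 0 0.7 0 -130 -22 -223 1; 0 0.8 0 -150 -22 -246 1; 0 0.9 0 -170 -22 -269 1; 0 1.0 0 -190 -22 -292 1; 0 1.1 0 -208 -22 -313 1; 0 1.2 0 -226 -22 -333 1; 0 1.3 0 -238 -20 -346 1; 0 1.4 0 -250 -16 -359 1; 0 1.5 0 -262 -12 -372 1; 0 1.6 0 -274 -8 -385 1; 0 1.7 0 -286 -4 -398 1; 0 1.8 0 -296 0 -412 1; 0 1.93 0 -307 5 -428 1; 0 1.93 0 -307 7 -428 1"

```text
clock: 15.65
position: [0.4683, -0.1288, 0.2678]
tool_rot: [-1.573, -0.001, -1.468]
force: [-0.5, -0.6, -0.6]
grip_width: 0.085
```

```bash
python3 - <<'E'
from h import *
s=monitor.observe(); print(s['clock'],s['position'],s['tool_rot'],s['qpos'],s['grip_width'],s['force'])
for P,psi in [((.47,-.125,.27),-83.6)]: print(rel(P,Rt(psi)))
E
```

```text
15.65 [ 0.46833851 -0.12875811  0.26779026] [-1.57269674e+00 -6.47354366e-04 -1.46756648e+00] [ 0.3136828   0.27640934 -0.20568876  1.91731172  0.06955116  0.95627264
 -1.39221278] 0.08503920884275175 [-0.51583024 -0.64829563 -0.61391583]
(array([ 0.002, -0.008,  0.001]), array([-3.6, -2.2,  2. ]))
```

```bash
python3 - <<'E'
from h import *
snap('wrist','w10'); snap('top','t10')
a=np.radians(6.4); X=np.array([np.cos(a),np.sin(a),0]); C=np.array([.604,-.111,0])
g=C-.095*X; g[2]=.163; print(g, proj('wrist',g))
im=cv2.imread('pics/t10.png'); cv2.imwrite('pics/c10.png',cv2.resize(im[130:280,290:400],None,fx=4,fy=4,interpolation=cv2.INTER_CUBIC))
E
```

```text
[ 0.50959205 -0.12158955  0.163     ] [319.7644929  146.53455619]
```

View pics/w10.png

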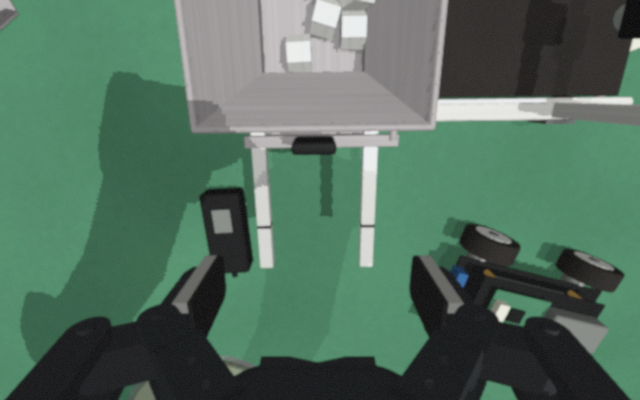

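View pics/c10.png

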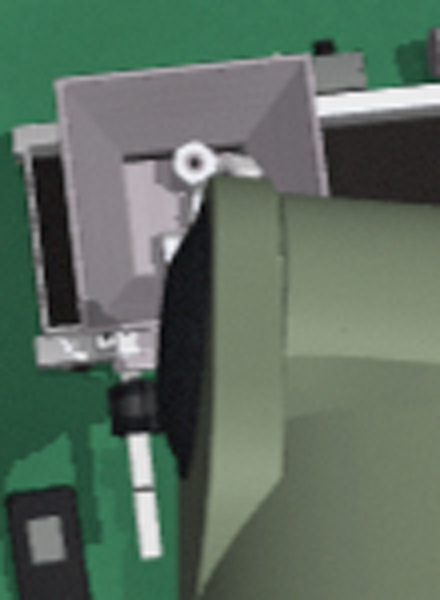

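```bash
python3 - <<'E'
from h import *
im=cv2.imread('pics/w10.png'); cv2.imwrite('pics/c11.png',cv2.resize(im[110:280,230:420],None,fx=4,fy=3.5,interpolation=cv2.INTER_CUBIC)[:600])
m=[ray('wrist',p,.118) for p in [(264,227.5),(368,226.5)]]; print('mark',m,np.mean(m,0),np.linalg.norm(m[1]-m[0]))
d=m[1]-m[0];print(np.degrees(np.arctan2(d[0],-d[1])))
print('grip',[ray('wrist',p,.163) for p in [(292,146),(335,146)]])
r=[ray('wrist',p,.187) for p in [(193,129),(435,126)]]; print('rim',r,np.mean(r,0))
E
```

```text
mark [array([ 0.41960072, -0.0788098 ,  0.118     ]), array([ 0.43199112, -0.17739752,  0.118     ])] [ 0.42579592 -0.12810366  0.118     ] 0.09936327599721131
7.1633156171407455
grip [array([ 0.50763636, -0.1011291 ,  0.163     ]), array([ 0.51127381, -0.13274527,  0.163     ])]
rim [array([ 0.51525368, -0.03723385,  0.187     ]), array([ 0.53523757, -0.19410229,  0.187     ])] [ 0.52524563 -0.11566807  0.187     ]
```

View pics/c11.png

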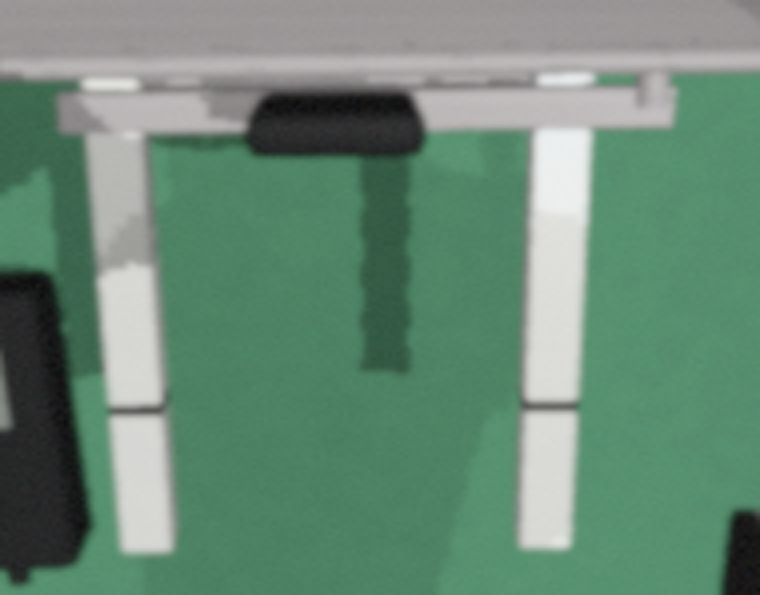

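```bash
python3 - <<'E'
from h import *
Rr=Rt(-83.3,10); up=-Rr.apply([0,1,0]); print(up)
T=np.array([.505,-.119,.143]); # TCP
# grasp point 8mm behind along up must sit 3mm -X of plate; shift
for h in (.07,.03,0): print(rel(T+up*h,Rr))
E
```

```text
[-0.17246227 -0.02025966  0.98480775]
(array([ 0.176, -0.002, -0.   ]), array([-2.4, 56.1, 24.3]))
(array([ 0.176, -0.002, -0.   ]), array([-2.4, 95.5, 31.4]))
(array([ 0.176, -0.002, -0.   ]), array([ -2.4, 125. ,  36.6]))
```

send_rows --series "0.06 0 0 -1 15 6 0.65; 0.12 0 0 -2 35 14 0.65; 0.176 0 0 -2 56 24 0.65; 0.176 0 0 -2 76 28 0.65; 0.176 0 0 -2 95 31 0.65; 0.176 0 0 -2 95 31 0.65; 0.176 0 0 -2 95 31 0.65"

```text
clock: 16.33
position: [0.5, -0.119, 0.1735]
tool_rot: [-1.396, 0.001, -1.453]
force: [-0.1, -0.2, 0.4]
grip_width: 0.0557
```

```bash
python3 - <<'E'
from h import *
s=monitor.observe(); print(s['clock'],s['position'],s['tool_rot'],s['qpos'],s['grip_width'],s['force'])
snap('wrist','w12'); snap('side','s12')
im=cv2.imread('pics/s12.png'); cv2.imwrite('pics/c12.png',cv2.resize(im[100:250,250:450],None,fx=4,fy=4,interpolation=cv2.INTER_CUBIC))
E
```

```text
16.3333 [ 0.50000968 -0.11903952  0.17348655] [-1.39640178e+00  8.46151280e-04 -1.45348016e+00] [ 0.3179967   0.38180966 -0.21398497  2.07732734  0.0734945   0.52211773
 -1.38845089] 0.0557186809339268 [-0.11022368 -0.15784631  0.38880764]
```

View pics/w12.png

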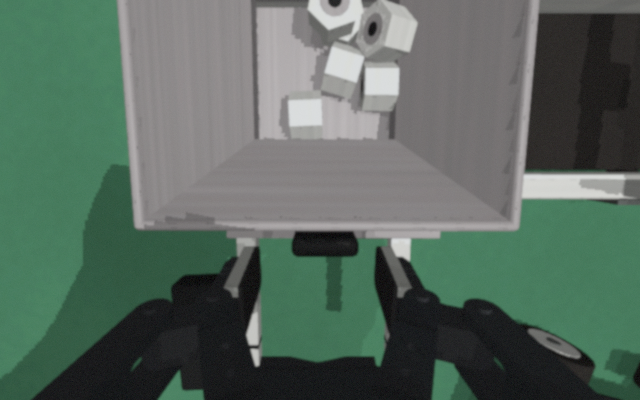

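View pics/c12.png

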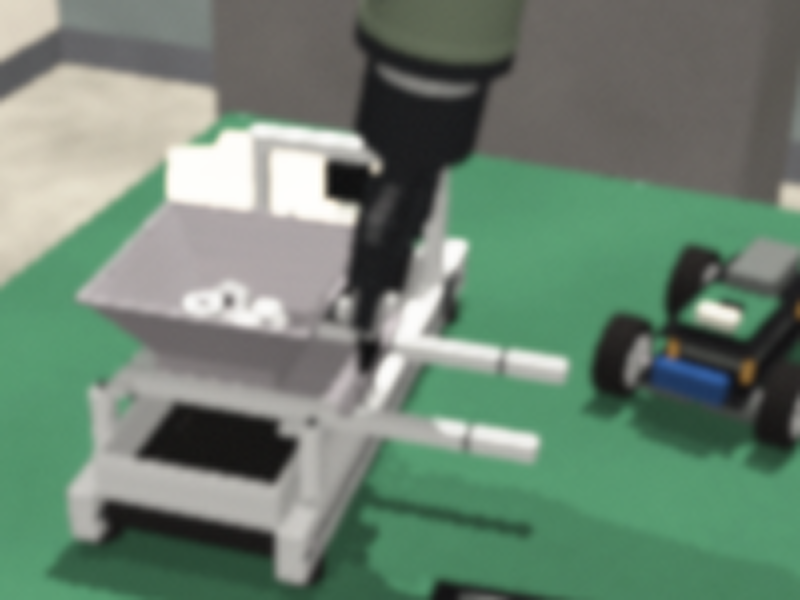

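```bash
python3 - <<'E'
from h import *
a,b=[ray('wrist',p,.163) for p in [(293,243),(357,243)]]; c=(a+b)/2; print(a,b,c,np.linalg.norm(a-b))
s=monitor.observe(); R0=R.from_euler('xyz',s['tool_rot']); print(R0.inv().apply(c-s['position'])*1000, R0.inv().apply(b-a)*1000)
E
```

```text
[ 0.50830642 -0.10534427  0.163     ] [ 0.51198748 -0.13708468  0.163     ] [ 0.51014695 -0.12121447  0.163     ] 0.03195314870308747
[ 2.67337957 13.18878523  7.02651233] [ 3.19531415e+01  2.46527495e-03 -2.13496438e-02]
```

send_rows --series "0 0 0 3 5 3 0.65; 0 0 0 3 12 5 0.65; 0 0 0 3 20 6 0.65; 0 0 0 3 26 7 0.65; 0 0 0 3 30 7 0.65; 0 0 0 3 30 7 0.65; 0 0 0 3 30 7 0.65"

```text
clock: 17.02
position: [0.5125, -0.1215, 0.145]
tool_rot: [-1.396, 0.0, -1.456]
force: [0.5, -0.8, 0.5]
grip_width: 0.0554
```

```bash
python3 - <<'E'
from h import *
s=monitor.observe(); print(s['clock'],s['position'],s['tool_rot'],s['qpos'],s['grip_width'],s['force'])
snap('wrist','w13'); snap('side','s13')
im=cv2.imread('pics/s13.png'); cv2.imwrite('pics/c13.png',cv2.resize(im[100:250,250:450],None,fx=4,fy=4,interpolation=cv2.INTER_CUBIC))
E
```

```text
17.0167 [ 0.51252597 -0.12149741  0.14504189] [-1.39550303e+00  2.95879796e-04 -1.45592387e+00] [ 0.30181452  0.44585017 -0.19707166  2.07039482  0.09350981  0.46429163
 -1.40524356] 0.055448256426084704 [ 0.52508431 -0.75339192  0.50810286]
```

View pics/w13.png

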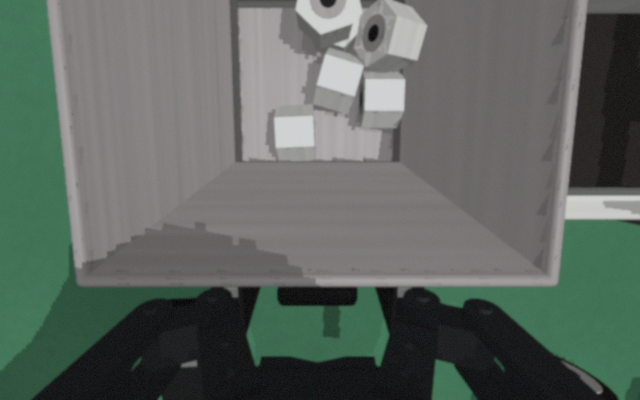

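View pics/c13.png

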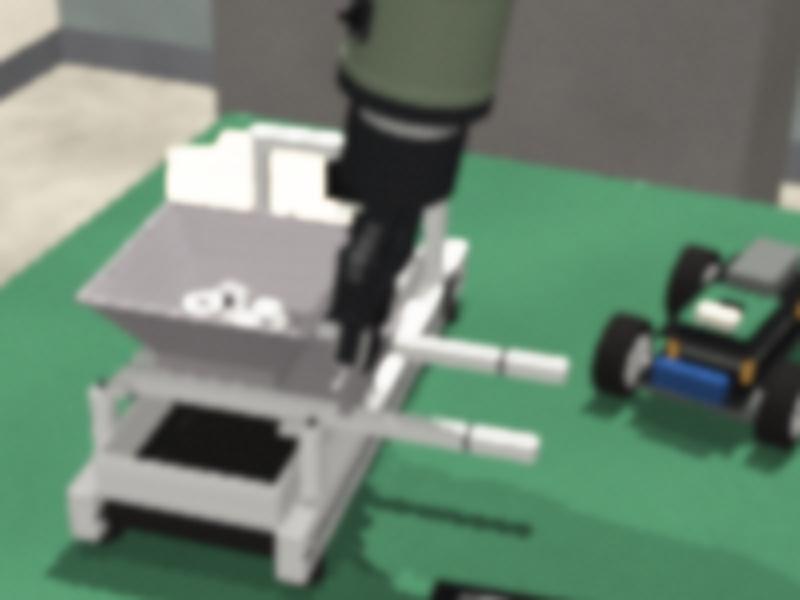

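send_rows --series "0 0 0 0 0 0 0; 0 0 0 0 0 0 0; 0 0 0 0 0 0 0; 0 0 0 0 0 0 0; 0 0 0 0 0 0 0; 0 0 0 0 0 0 0; 0 0 0 0 0 0 0" --force 80

```text
clock: 17.7
position: [0.5127, -0.1213, 0.146]
tool_rot: [-1.394, 0.0, -1.456]
force: [-4.7, 3.7, 11.5]
grip_width: 0.0323
```

```bash
python3 - <<'E'
from h import *
s=monitor.observe(); print(s['clock'],s['position'],s['tool_rot'],s['grip_width'],s['force'])
a=np.radians(6.6); X=np.array([np.cos(a),np.sin(a),0]); R0=R.from_euler('xyz',s['tool_rot'])
for d in (.03,.05,.075): print(d,np.round(R0.inv().apply(-d*X)*1000,1))
E
```

```text
17.7 [ 0.51270159 -0.12131785  0.14598495] [-1.39433625e+00  4.95682023e-05 -1.45585201e+00] 0.03232735939451164 [-4.69013466  3.69949168 11.46539103]
0.03 [  0.   -5.3 -29.5]
0.05 [  0.   -8.8 -49.2]
0.075 [  0.  -13.2 -73.8]
```

send_rows --series "0 0 0 0 -1 -4 0; 0 0 0 0 -2 -9 0; 0 0 0 0 -3 -14 0; 0 0 0 0 -4 -19 0; 0 0 0 0 -5 -24 0; 0 0 0 0 -6 -30 0; 0 0 0 0 -6 -30 0"

```text
clock: 18.28
position: [0.4816, -0.1249, 0.1461]
tool_rot: [-1.395, 0.0, -1.456]
force: [4.6, 3.9, -7.5]
grip_width: 0.0329
```

```bash
python3 - <<'E'
from h import *
s=monitor.observe(); print(s['clock'],s['position'],s['tool_rot'],s['qpos'],s['grip_width'],s['force'])
snap('wrist','w14')
E
```

```text
18.2833 [ 0.48159892 -0.12492098  0.14608075] [-1.39458536e+00  2.53586602e-04 -1.45601031e+00] [ 0.33221895  0.40778245 -0.20801873  2.13917816  0.08634119  0.43345022
 -1.38349947] 0.03288839512018668 [ 4.58754104  3.85894576 -7.47989757]
```

View pics/w14.png

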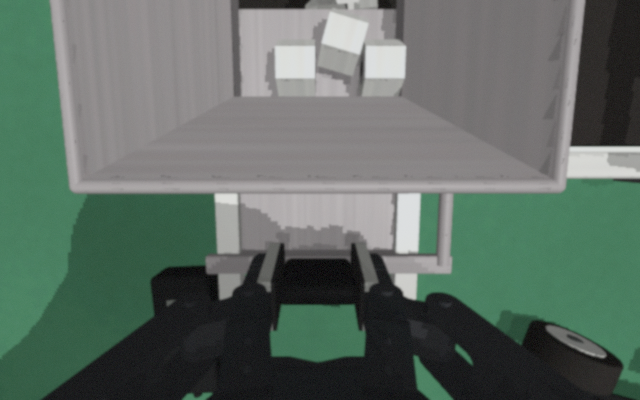

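send_rows --series "0 0 0 0 0 -5 0; 0 0 0 0 -1 -10 0; 0 0 0 0 -2 -15 0; 0 0 0 0 -3 -20 0; 0 0 0 0 -4 -25 0; 0 0 0 0 -5 -30 0; 0 0 0 0 -5 -35 0; 0 0 0 0 -6 -40 0; 0 0 0 0 -7 -43 0; 0 0 0 0 -7 -43 0; 0 0 0 0 -7 -43 0"

```text
clock: 19.25
position: [0.4401, -0.1298, 0.146]
tool_rot: [-1.392, -0.0, -1.456]
force: [6.7, 5.2, 0.0]
grip_width: 0.0322
```

```bash
python3 - <<'E'
from h import *
s=monitor.observe(); print(s['clock'],s['position'],s['tool_rot'],s['qpos'],s['grip_width'],s['force'])
print(np.linalg.norm(s['position'][:2]-np.array([.5127,-.1213])))
snap('wrist','w15'); snap('top','t15'); snap('side','s15')
im=cv2.imread('pics/s15.png'); cv2.imwrite('pics/c15.png',cv2.resize(im[100:250,250:450],None,fx=4,fy=4,interpolation=cv2.INTER_CUBIC))
im=cv2.imread('pics/t15.png'); cv2.imwrite('pics/d15.png',cv2.resize(im[130:280,290:440],None,fx=4,fy=4,interpolation=cv2.INTER_CUBIC))
im=cv2.imread('pics/w15.png'); cv2.imwrite('pics/e15.png',cv2.resize(im[150:350,200:460],None,fx=3,fy=3,interpolation=cv2.INTER_CUBIC))
E
```

```text
19.25 [ 0.44010847 -0.12977164  0.14602482] [-1.39217277e+00 -2.65239240e-04 -1.45561365e+00] [ 0.38051593  0.35996249 -0.22570251  2.22964394  0.07425364  0.38980461
 -1.34624765] 0.032161172415318635 [6.67913281 5.23697469 0.02154808]
0.07308418808594742
```

View pics/w15.png

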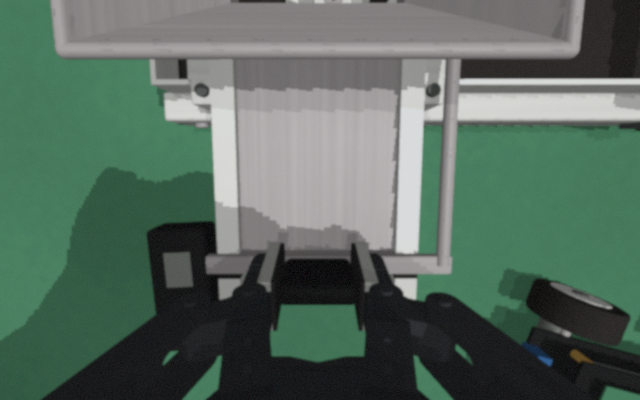

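View pics/c15.png

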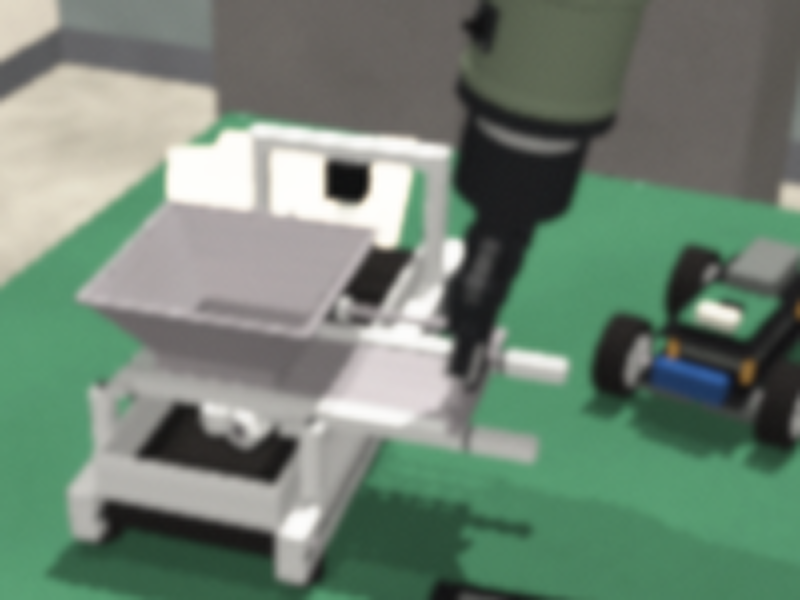

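View pics/d15.png

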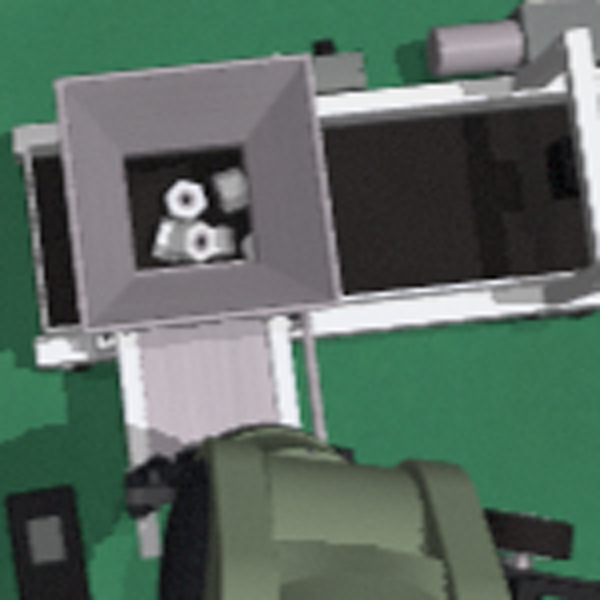

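View pics/e15.png

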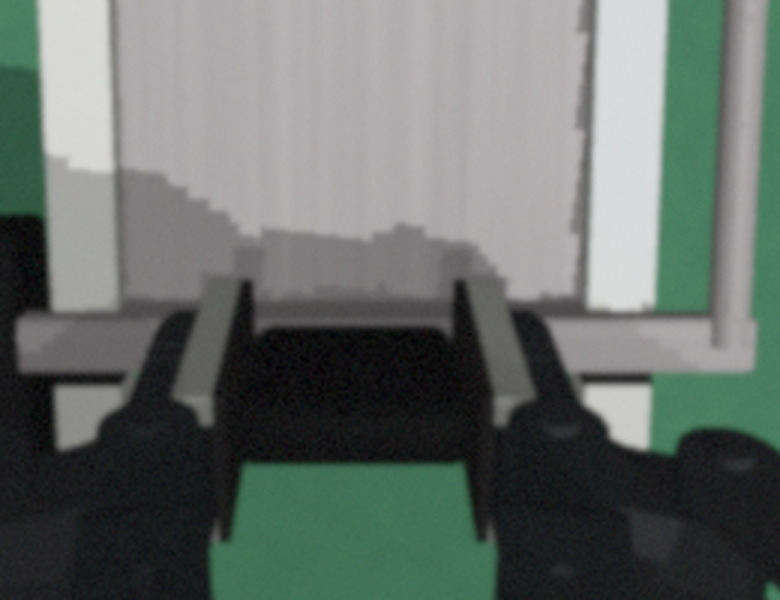

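```bash
python3 - <<'E'
from h import *
im=cv2.imread('pics/w15.png',0).astype(int)
print(im[255:295,224:236].mean(1).round().tolist()); print(im[255:295,400:412].mean(1).round().tolist())
c=cams.get_calibration('wrist'); print(c['origin'],c['attitude'])
for v in (274,275,276,277,278): print(v,[np.round(ray('wrist',(u,v),z),4)[0] for u in (230,406) for z in (.118,.125)])
print(proj('wrist',[.4271,-.0795-.0,.118]),proj('wrist',[.4335,-.178,.118]))
E
```

```text
[85.0, 88.0, 96.0, 101.0, 103.0, 104.0, 103.0, 103.0, 103.0, 102.0, 102.0, 102.0, 102.0, 102.0, 102.0, 102.0, 101.0, 97.0, 81.0, 54.0, 30.0, 23.0, 41.0, 84.0, 120.0, 137.0, 141.0, 141.0, 141.0, 141.0, 140.0, 140.0, 137.0, 132.0, 126.0, 119.0, 114.0, 109.0, 107.0, 105.0]
[98.0, 118.0, 138.0, 149.0, 152.0, 154.0, 154.0, 152.0, 150.0, 150.0, 150.0, 150.0, 149.0, 150.0, 150.0, 149.0, 148.0, 143.0, 125.0, 90.0, 54.0, 46.0, 86.0, 144.0, 183.0, 199.0, 202.0, 202.0, 202.0, 202.0, 202.0, 201.0, 199.0, 194.0, 188.0, 180.0, 171.0, 164.0, 159.0, 156.0]
[ 0.49299017 -0.12239709  0.28932669] [ 3.00930632e+00 -6.19283545e-04 -1.45599784e+00]
274 [np.float64(0.4215), np.float64(0.4244), np.float64(0.4327), np.float64(0.4352)]
275 [np.float64(0.4209), np.float64(0.4238), np.float64(0.4321), np.float64(0.4346)]
276 [np.float64(0.4203), np.float64(0.4233), np.float64(0.4316), np.float64(0.4341)]
277 [np.float64(0.4197), np.float64(0.4227), np.float64(0.431), np.float64(0.4335)]
278 [np.float64(0.4191), np.float64(0.4221), np.float64(0.4304), np.float64(0.433)]
[226.98127418 263.9230215 ] [403.77017684 272.37793276]
```

send_rows --series "0 0 0 0 0 -1 0; 0 0 0 0 0 -2 0; 0 0 0 0 0 -2.5 0; 0 0 0 0 0 -2.5 0; 0 0 0 0 0 -2.5 0; 0 0 0 0 0 -2.5 0"

```text
clock: 19.9
position: [0.4384, -0.13, 0.146]
tool_rot: [-1.391, -0.001, -1.455]
force: [7.7, 6.3, 7.6]
grip_width: 0.0326
```

```bash
python3 - <<'E'
from h import *
s=monitor.observe(); print(s['clock'],s['position'],s['grip_width'],s['force'])
print(np.linalg.norm(s['position'][:2]-np.array([.5127,-.1213])))
snap('top','t16'); snap('side','s16'); snap('wrist','w16')
im=cv2.imread('pics/s16.png'); cv2.imwrite('pics/c16.png',cv2.resize(im[180:240,265:365],None,fx=7,fy=7,interpolation=cv2.INTER_CUBIC))
im=cv2.imread('pics/t16.png'); cv2.imwrite('pics/d16.png',cv2.resize(im[145:215,300:380],None,fx=8,fy=8,interpolation=cv2.INTER_CUBIC))
w=cv2.imread('pics/w16.png',0).astype(int)
print(w[268:290,224:236].mean(1).round().tolist()); print(w[268:290,400:412].mean(1).round().tolist())
E
```

```text
19.9 [ 0.43839564 -0.12997135  0.14596391] 0.03259542196666532 [7.74954621 6.29060296 7.58292442]
0.0748086247298967
[102.0, 102.0, 101.0, 101.0, 96.0, 81.0, 64.0, 86.0, 121.0, 137.0, 140.0, 141.0, 141.0, 141.0, 141.0, 140.0, 141.0, 140.0, 139.0, 136.0, 132.0, 125.0]
[149.0, 149.0, 148.0, 147.0, 140.0, 119.0, 99.0, 135.0, 179.0, 198.0, 202.0, 202.0, 202.0, 202.0, 202.0, 202.0, 201.0, 202.0, 201.0, 198.0, 194.0, 187.0]
```

View pics/c16.png

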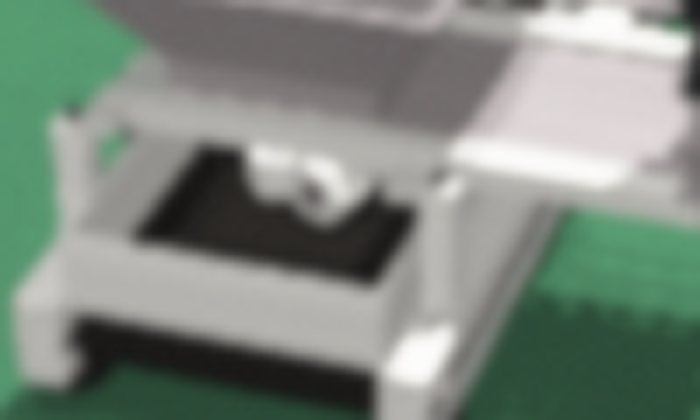

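View pics/d16.png

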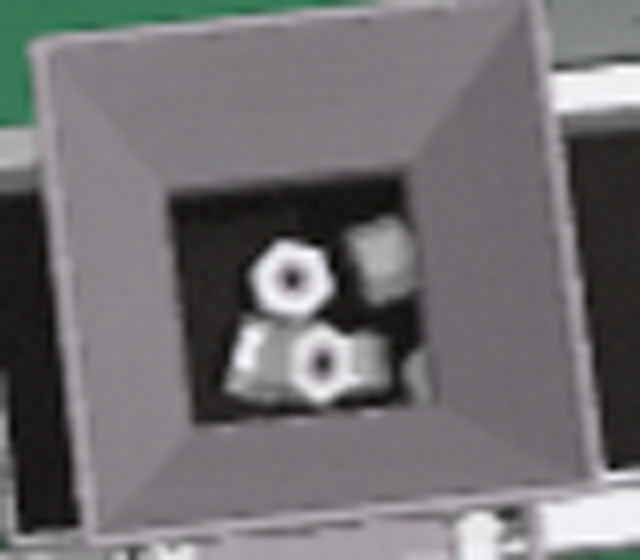

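View pics/t16.png

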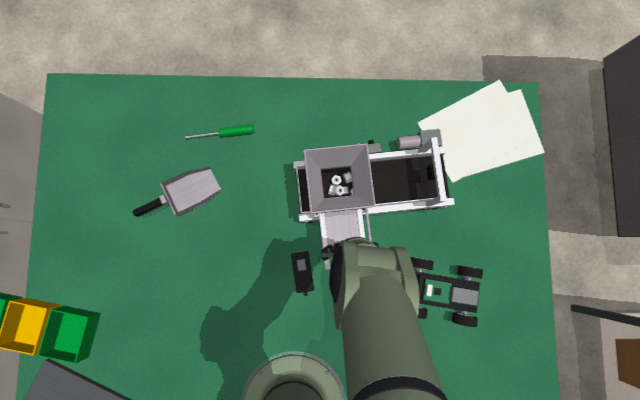

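```bash
python3 - <<'E'
from h import *
print(bot.job_done()); s=monitor.observe(); print(s['clock'],s['position'],s['force'],s['grip_width'])
E
```

```text
the job is handed in; nothing more can be done
None
the job is handed in; nothing more can be done
```

I tipped the hubs into the shut hopper and set the empty scoop back on the bench close to where it was. I then gripped the gate's upright grip and pulled it to the mark. I handed the job in at about 20 s of the 72 s allowed, still holding the gate at 80 N grip.

**Gate:** the tool had travelled 74.8 mm of the 75 mm to the mark, and the spring pulled with about 7.7 N where 8 N is expected. In the wrist picture the crossbar's front edge sits at the black mark. Just before the last 2 mm of pull, the camera had put the gate 3.2 mm short of the mark and the tool travel 1.9 mm. I split that difference, which is well inside the 7 mm allowed.

**Hubs:** the last top picture shows six hubs through the throat, two of them only partly visible. One may be resting on its neighbours, which should still be within the height limit. While they lay in the hopper I could see only five. I took the sixth to be hidden underneath, since the scoop and the bench around it were empty.

**Scoop and other objects:** the scoop lies flat and clear of the gripper. By eye, the screwdriver, adapter and car had not moved. I did not measure their positions again.

The hand-in reported no verdict, so none of this is confirmed by the judge.

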